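# Load two porcelain discs into the drying rack

### The arm

A 7-joint arm with a two-finger parallel gripper is mounted at the origin on the work surface. World frame = base frame: x ahead of the robot, y to its left, z up, the work surface at z = 0. Lengths are in m, angles in rad, forces in N, time in s.
With the tool pointing down it reaches from about 0.425 to 0.925 m from the base axis. Payload 6.8 kg.
Tool frame: the origin (TCP) lies midway between the tips of the shut fingers; the grasp point (between the pads) lies 19 mm behind it; z points along the fingers, x is the direction in which the jaws open and shut, and the axes are right-handed (so a half turn about z gives the same grasp; the last joint's range is limited). The gripper opens to 85 mm and grips with 20 to 120 N. Pads are 22 mm wide; open, the fingers measure 114 mm over their backs; the gripper's body (76 mm by 85 mm) begins 54 mm behind the grasp point. The pads swing forward as they close: fully open they stand 13 mm farther back than shut.
Start: joints at [1.007, 0.477, 0.022, 1.555, -0.011, 1.109, -0.083], TCP at [0.297, -0.606, 0.207] pointing down, gripper open.
Joint ranges: [-2.96, 2.96], [-0.34, 2.1], [-1.41, 1.46], [0.24, 2.44], [-1.37, 4.51], [0.17, 1.92], [-2.96, 2.96]. Speed limits (rad/s): [2.39, 2.39, 3.14, 3.14, 3.14, 3.14, 3.14].

### API

Orientations are given as a unit quaternion [w, x, y, z].
In Python, from station import bot gives the robot as it stands.
- The arm moves only by the tool step_arm, never from a script. Its argument "increments" is a list of rows, each a list of 7 numbers: the shift along the tool's x, y, z in cm, then the turn, a rotation vector about the tool's x, y, z in degrees, then the closure, from 0 (fully open) to 1 (shut). A call has 1 to 20 rows; each row shifts and turns the commanded pose from where the row before left it, along the tool's axes as they then stand; what a row does not reach is not made up. A row lasts 1/10 s, in which the tool goes at most 50 mm and 8.59 degrees, less where a joint would pass 70% of its speed; a pose out of reach is approached as far as the arm can. A call is refused whole if a number of a shift passes 5 or a number of a turn 8.59, either way. A call with a gripper value outside its range is refused whole. The fingers move at their own pace and stop on an object; "squeeze" is the grip in N (left out, the last holds). Time passes only in rows, so rows that do not move let the fingers close. It gives the time, the measured TCP pose, the force and the opening at its end, in the units of the state.
- bot.get_obs(): the state, without advancing time (a new reading comes with each control period).
- bot.read_camera(name): name is "scene" or "side" or "wrist"; returns a dict with "pixels" (384x512x3 uint8, red, green, blue), "vertical_fov" (degrees; the focal length in pixels is half the picture's height over the tangent of half this angle, whatever the lens; pixels are square), "cx", "cy" (the principal point, pixels), "camera_from_world" (4x4, takes a point from world to camera coordinates). Camera axes: x right, y down, z forward; pixel columns grow to the right and rows downward; lengths in m; the calibration is good to about 2 mm. A picture is of the moment at which its call begins. There is no depth.
- bot.hand_in(): hands the job in, once; it reports no verdict.
Trained networks look in a picture, given as the dict that the camera call returned (one of the last four; its "shot" number tells which), for a name from the list of things; names that differ only in an ending like _2 or _b are one class to them, and where a whole thing is asked for, a point or a joint stands for the part that bears it (a point fixed in the world has none). Each returns a list of dicts, best first, with "score" (0 to 1); they miss things now and then, are a little off and sometimes report something else, mostly with a low value. They report only what shows in the picture. A call takes as long as a camera call. They do not tell look-alikes from the thing itself.
- bot.find_in(picture, query): "point" ([column, row] in pixels, amid what is visible of it).
- bot.cut_out(picture, query): "pixels" (384x512 bool, what is visible of it) and "point" ([column, row] in pixels, amid what is visible of it).
- bot.pinpoint(picture, query): "point" ([column, row] in pixels: a listed point, or the origin of a listed thing).
The state is a dict: "t": time; "q": joint angles; "joint_vel": joint speeds; "joint_torque": joint torques, N m; "eef_pos": TCP position; "tool_rot": TCP orientation; "contact_force": force on the tool from outside, world axes, zero at the start; "torque": the same for the moment, N m; "gripper_width": opening from 0.0 (shut) to 1.0 (fully open).
Only numpy, scipy, OpenCV 4.12 (cv2) and the standard library are available. Lean on these libraries where they do the work, as an engineer would, in place of code of your own. Each camera call takes 0.05 s, during which the arm holds its last target.

### The job

Slide the two white porcelain discs from the tray into the drying rack, the thin perforated one into the narrow upper slot and the thick plain one into the tall lower slot, each pushed fully home against the rack's back stop. The rack has a black handle and can be raised or lowered so that the right slot meets the tray. Leave both discs lying flat in their slots, and leave the other things on the bench where they are.

Things in the scene. Friction and masses are not known exactly. Their poses are not given: they have to be found in the camera images.
- stand: Fixed grey loading stand. Origin on the bench under it; its +y is the direction in which discs are pushed into the rack, z up, x across the tray. A level tray (y -265 to +35 mm, top 80 mm above the bench) has side rails 8 mm higher than its surface, 94 mm apart; both ends are open. Behind the rack two 14 mm guide columns (x -38 and +38, y +158 mm) stand 155 mm above the bench.
- tray_end (a point): Middle of the tray's top surface at its end nearest the rack. Axes as those of the stand. Beyond it comes an open gap of 26 mm, then the mouth of the rack's slots.
- tray_tail (a point): Middle of the tray's top surface at the end farthest from the rack, 300 mm from tray_end. Axes as those of the stand.
- rack (a joint): Height in m of the aluminium rack above its lowest position, 0 to 0.085. It slides straight up and down on the stand and stays where it is left: 10 to 17 N to raise, 2 to 6 N to lower. 108 mm wide, 78 mm deep, 48 mm high without handle. Two level slots, one above the other, open towards the tray, each between pairs of side ledges 5 mm thick with bevelled noses (middle 40 mm open).
- handle (a point): Grip centre of the rack's black handle, an upright block on top of the rack, 16 mm across (along the stand's x), 34 mm long (along its y), 30 mm high; this point is 8 mm below its top and 22 mm above the rack's top plate. It moves with the rack. Pinch it from above across the 16 mm.
- upper_home (a point): Moves with the rack: where the thin disc's centre is when it lies fully home in the upper slot. Axes as the stand's. This slot is 13 mm high; its floor is 4 mm below this point and 65 mm + joint value above the bench. A disc enters well with the floor 0 to 5 mm below the tray's top (best 2.5 mm: joint about 0.0125). Home, it touches the back wall and sticks out 18 mm from the mouth.
- lower_home (a point): Moves with the rack: where the thick disc's centre is when it lies fully home in the lower slot. Axes as the stand's. This slot is 20 mm high; its floor is 7.5 mm below this point and 40 mm + joint value above the bench (best joint about 0.0375). A disc that is home, in either slot, clears the tray's end by 8 mm, so the rack can then be moved up or down freely.
- thin_disc (a point): Centre (half-way up) of the thin white porcelain disc, 90 mm diameter, 8 mm thick, about 120 g, with two rings of small dark perforations. It starts lying flat on the tray. The two discs lie one behind the other, either may be the nearer to the rack, with at least 45 mm free between them.
- thick_disc (a point): Centre (half-way up) of the thick white porcelain disc, 90 mm diameter, 15 mm thick, about 230 g, plain (no perforations). It starts lying flat on the tray.
- tube_rack: Bystander: yellow test-tube rack 88 x 220 x 69 mm with three glass tubes, 130 mm high in all, to the left of the stand. Origin under its centre.
- basket: Bystander: white slatted basket 260 x 360 x 100 mm, to the right. Origin under its centre.
- beaker: Bystander: glass beaker 80 mm across, 110 mm high, beyond the stand. Origin under its centre.
- bottle: Bystander: white bottle with a blue cap, 70 mm across, 130 mm high, beyond the stand. Origin under its centre.
Mind the look-alikes: they are no part of the job. What is shaped like the part that bears thin_disc but blue, green or orange is not meant.

How it is judged:
At the end, for the whole second after the job is handed in: The thin disc lies flat in the upper slot and the thick disc flat in the lower slot, each within 8 mm of fully home against the back stop (12 mm in any level direction, 4 mm in height, tilt under 0.06 rad), with the rack at rest at any height (y of thin_disc in the frame of upper_home above -0.008 m and z of thin_disc in the frame of upper_home between -0.004 and 0.004 m and horizontal distance between thin_disc and upper_home below 0.012 m and angle between each of thin_disc, thick_disc's own z axis and vertical below 0.06 rad and y of thick_disc in the frame of lower_home above -0.008 m and z of thick_disc in the frame of lower_home between -0.004 and 0.004 m and horizontal distance between thick_disc and lower_home below 0.012 m and velocity of joint rack between -0.01 and 0.01 m/s); the robot touches nothing.
It fails at once if the tube rack, basket, beaker or bottle is moved by more than 30 mm (distance of any of tube_rack, basket, beaker, bottle from where it was at the start of the episode above 0.03 m).
It also fails if it takes over 72 s, if anything falls off the work surface, if the arm or the gripper's body presses on something with over 40 N, if the wrist force passes 120 N, or if a joint passes its speed limit or range.

## Working session

There is one attempt and no reset: what is moved stays moved. The work goes in short steps, Python scripts to look and compute and a tool call to move; the robot and the scene stay as the last step left them, time stands still between calls to the robot, and variables do not carry over. Pictures are saved under pics/ and viewed, and the job is handed in when it is done.

Besides the shell and the picture viewer there is one more tool, called as name([rows], argument=value, ...), one row to a line, values as JSON. step_arm: Moves the arm, as the interface text tells. Its arguments: {"type":"object","properties":{"increments":{"type":"array"},"squeeze":{"type":"number"}},"required":["increments"]}

```bash
ls; mkdir -p pics; python3 - <<'E'
from station import bot
import cv2,pickle,numpy as np
o=bot.get_obs();print(o)
for n in ["scene","side","wrist"]:
    p=bot.read_camera(n)
    pickle.dump(p,open(f"{n}0.pkl","wb"))
    cv2.imwrite(f"pics/{n}0.png",p["pixels"][:,:,::-1])
    print(n,p["vertical_fov"],p["cx"],p["cy"],p["shot"],np.round(p["camera_from_world"],3).tolist())
    for q in ["tray_end","tray_tail","handle","upper_home","lower_home","thin_disc","thick_disc","stand","tube_rack","basket","beaker","bottle"]:
        r=bot.pinpoint(p,q)
        print(q,[(np.round(a["point"],1).tolist(),round(a["score"],2)) for a in r[:4]])
print(bot.get_obs()["t"])
E
```

```text
pics
{'t': 0.0, 'q': array([ 1.0069206 ,  0.4778047 ,  0.02236513,  1.55643811, -0.01148715,
        1.1092849 , -0.08309485]), 'joint_vel': array([ 0.00070066, -0.00040203, -0.00059524,  0.00091174, -0.00044583,
        0.00045344,  0.00085947]), 'joint_torque': array([ 2.92944310e-05, -5.96446466e+01,  1.60801046e+00, -2.81198323e+01,
        1.24340269e-02,  9.18953097e-03,  8.47467419e-06]), 'eef_pos': array([ 0.29679915, -0.60555205,  0.20592879]), 'tool_rot': array([-4.09317412e-04,  8.48577292e-01, -5.29070660e-01, -8.05201955e-04]), 'contact_force': array([-0.1190719 , -0.01833725,  0.50722758]), 'torque': array([-0.02304212, -0.05126701, -0.06261477]), 'gripper_width': 0.9973418462694327}
scene 51.67555785498318 256.86348411628995 195.33205692813553 1 [[-0.041, 0.999, 0.008, 0.07], [0.731, 0.035, -0.682, -0.377], [-0.681, -0.022, -0.732, 1.623], [0.0, 0.0, 0.0, 1.0]]
tray_end [([302.0, 190.5], 0.85)]
tray_tail [([208.0, 205.3], 0.67)]
handle [([335.0, 164.7], 0.83)]
upper_home [([206.0, 207.2], 0.71), ([323.8, 176.9], 0.68)]
lower_home [([323.0, 178.8], 0.78), ([227.3, 258.4
[... 649 characters left out ...]
.1, 229.0], 0.85)]
thin_disc [([311.3, 204.8], 0.82), ([199.7, 220.3], 0.75), ([245.3, 185.0], 0.52), ([306.2, 169.7], 0.52)]
thick_disc [([255.9, 211.1], 0.73), ([247.6, 184.7], 0.32)]
stand [([253.0, 232.3], 0.92)]
tube_rack [([232.7, 341.9], 0.93), ([254.2, 212.0], 0.22)]
basket [([259.3, 145.6], 0.89)]
beaker [([201.0, 257.4], 0.87)]
bottle [([204.7, 199.6], 0.63)]
wrist 69.26124321120177 255.8475538713394 190.33975066131612 3 [[0.442, -0.897, 0.001, -0.675], [-0.858, -0.422, 0.292, -0.04], [-0.262, -0.13, -0.956, 0.378], [0.0, 0.0, 0.0, 1.0]]
tray_end []
tray_tail []
handle []
upper_home []
lower_home []
thin_disc []
thick_disc []
stand []
tube_rack []
basket []
beaker []
bottle []
1.95
```

View pics/scene0.png

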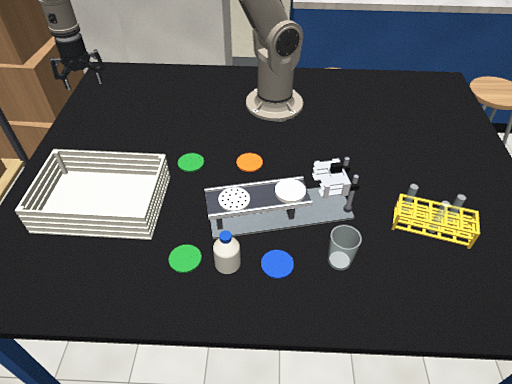

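View pics/side0.png

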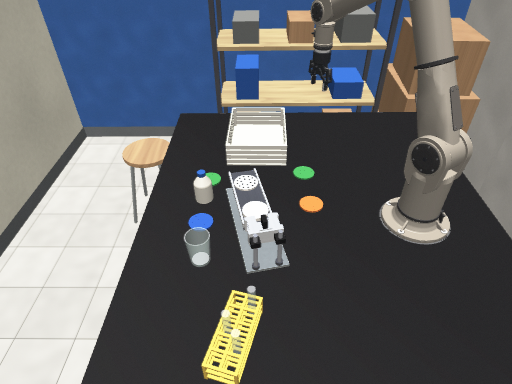

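```bash
cat > h.py <<'E'
import numpy as np,pickle
def ray(p,uv):
    H=p["pixels"].shape[0];f=H/2/np.tan(np.radians(p["vertical_fov"])/2)
    d=np.array([(uv[0]-p["cx"])/f,(uv[1]-p["cy"])/f,1.0])
    T=p["camera_from_world"];R=T[:3,:3];c=-R.T@T[:3,3]
    return c,R.T@d
def onz(p,uv,z):
    c,d=ray(p,uv);return c+d*(z-c[2])/d[2]
def tri(obs):
    A=np.zeros((3,3));b=np.zeros(3)
    for p,uv in obs:
        c,d=ray(p,uv);d=d/np.linalg.norm(d);M=np.eye(3)-np.outer(d,d);A+=M;b+=M@c
    return np.linalg.solve(A,b)
def proj(p,X):
    H=p["pixels"].shape[0];f=H/2/np.tan(np.radians(p["vertical_fov"])/2)
    T=p["camera_from_world"];x=T[:3,:3]@np.asarray(X)+T[:3,3]
    return np.array([p["cx"]+f*x[0]/x[2],p["cy"]+f*x[1]/x[2]])
E
python3 - <<'E'
from h import *
s=pickle.load(open("scene0.pkl","rb"));d=pickle.load(open("side0.pkl","rb"))
for n,a,b in [("tray_end",(302,190.5),(261.6,224.3)),("tray_tail",(208,205.3),(242.9,168.3)),("handle",(335,164.7),(265,220.2)),("upper",(323.8,176.9),(262.1,222)),("lower",(323,178.8),(261.1,229)),("thin",(231.9,196.1),(245.3,185)),("thick",(290.6,197.3),(255.9,211.1))]:
    X=tri([(s,a),(d,b)]);print(n,X.round(4),(proj(s,X)-a).round(1),(proj(d,X)-b).round(1))
print(onz(s,(302,190.5),.08),onz(d,(261.6,224.3),.08),onz(s,(208,205.3),.08),onz(d,(242.9,168.3),.08))
import cv2
cv2.imwrite("pics/c1.png",cv2.resize(s["pixels"][130:280,160:380,::-1],None,fx=3.6,fy=3.6,interpolation=2))
cv2.imwrite("pics/c2.png",cv2.resize(d["pixels"][130:270,180:340,::-1],None,fx=4.2,fy=4.2,interpolation=2))
E
```

```text
tray_end [0.5536 0.0892 0.0634] [0.4 0.7] [ 0.4 -0.5]
tray_tail [ 0.633  -0.1893  0.0852] [-1.4 -2.7] [-1.3  1.8]
handle [0.5435 0.1742 0.1636] [0.4 0.7] [ 0.5 -0.6]
upper [0.5535 0.1455 0.1261] [0. 0.] [ 0. -0.]
lower [0.5518 0.1497 0.1077] [1.4 2.3] [ 1.6 -1.9]
thin [ 0.6103 -0.1142  0.0795] [1.6 2.9] [ 1.5 -2.1]
thick [0.5803 0.048  0.0743] [-1.5 -2.6] [-1.7  2. ]
[0.56683379 0.0859513  0.08      ] [0.55515056 0.10875121 0.08      ] [ 0.63855074 -0.1850556   0.08      ] [ 0.62867678 -0.20854872  0.08      ]
```

View pics/c1.png

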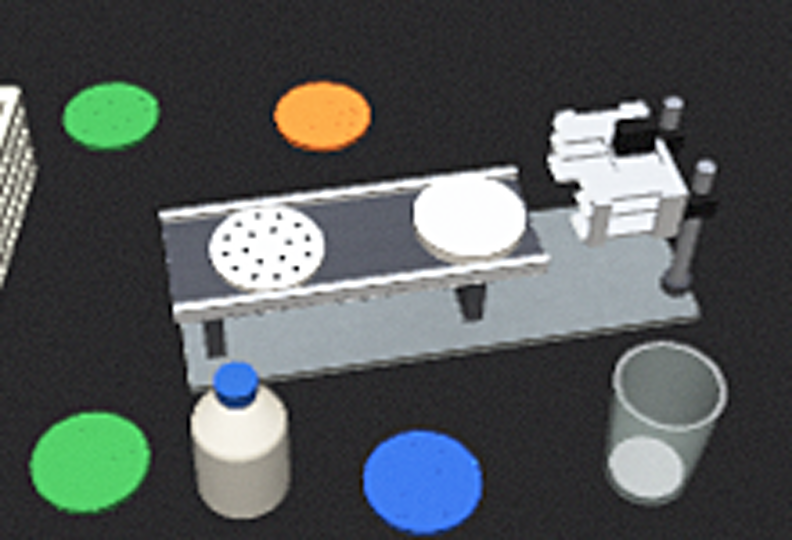

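View pics/c2.png

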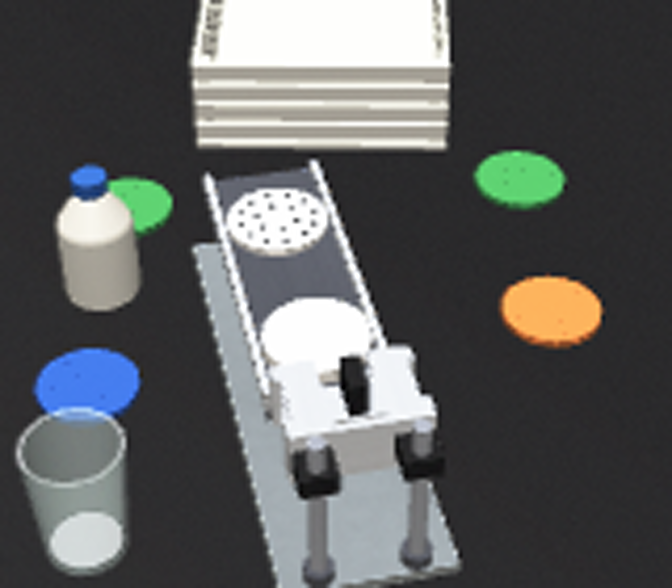

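The white perforated disc at scene (232,197) is thin_disc. The plain white disc at (290,190) is thick_disc, and it is nearer the rack. The green (two), orange and blue discs lie on the bench, off the tray, and are look-alikes. Next I fit the stand pose.

```bash
python3 - <<'E'
from h import *
from scipy.optimize import least_squares
s=pickle.load(open("scene0.pkl","rb"));d=pickle.load(open("side0.pkl","rb"));w=pickle.load(open("wrist0.pkl","rb"))
c1=lambda u,v:(160+u/3.6,130+v/3.6); c2=lambda u,v:(180+u/4.2,130+v/4.2)
# (cam, pixel, stand coords)
O=[(s,(302,190.5),(0,.035,.08)),(d,(261.6,224.3),(0,.035,.08)),(s,(208,205.3),(0,-.265,.08)),(d,(242.9,168.3),(0,-.265,.08)),
(s,c1(160,213),(-.049,-.265,.088)),(s,c1(516,170),(-.049,.035,.088)),(s,c1(176,305),(.049,-.265,.088)),(s,c1(547,258),(.049,.035,.088)),
(s,c1(674,103),(-.038,.158,.155)),(s,c1(706,166),(.038,.158,.155)),
(d,c2(316,447),(.038,.158,.155)),(d,c2(422,427),(-.038,.158,.155)),
(d,c2(208,178),(.049,-.265,.088)),(d,c2(313,163),(-.049,-.265,.088)),
(s,(292.5,208.6),(0,0,0)),(d,(253,232.3),(0,0,0))]
def W(p,X):
    c,n=np.cos(p[2]),np.sin(p[2]);return np.array([p[0]+c*X[0]-n*X[1],p[1]+n*X[0]+c*X[1],X[2]])
f=lambda p:np.concatenate([proj(c,W(p,X))-u for c,u,X in O])
r=least_squares(f,[.57,.05,.25],loss="soft_l1");p=r.x
print(p.round(4));print(f(p).reshape(-1,2).round(1).tolist())
# disc centres
def S(X):
    c,n=np.cos(p[2]),np.sin(p[2]);dx,dy=X[0]-p[0],X[1]-p[1];return (c*dx+n*dy,-n*dx+c*dy)
for n,z,a,b in [("thin",.088,c1(267,247),c2(277,220)),("thick",.095,c1(470,217),c2(316,340))]:
    for c,u in((s,a),(d,b)): X=onz(c,u,z);print(n,X.round(4),np.round(S(X),4))
X=tri([(s,(335,164.7)),(d,(265,220.2))]);print("handle",X,S(X))
T=w["camera_from_world"];print("wristcam pos",-T[:3,:3].T@T[:3,3], "fwd",T[2,:3])
np.save("stand.npy",p)
E
```

```text
[0.5728 0.0685 0.2247]
[[5.6, -0.3], [-3.0, -1.3], [-1.4, -1.8], [-1.0, 2.8], [0.3, 0.3], [0.2, -0.3], [-0.7, -0.2], [0.5, -1.2], [-0.0, -0.5], [0.2, -0.2], [-0.3, -1.1], [-0.2, -0.6], [-0.0, -1.3], [-0.4, -1.1], [1.6, 0.9], [3.6, 0.3]]
thin [ 0.6164 -0.1116  0.088 ] [ 0.0024 -0.1853]
thin [ 0.6131 -0.1067  0.088 ] [ 0.0003 -0.1799]
thick [0.582  0.0507 0.095 ] [ 0.005  -0.0195]
thick [0.5765 0.0599 0.095 ] [ 0.0017 -0.0092]
handle [0.54351124 0.17421797 0.16358957] (np.float64(-0.004967819264897297), np.float64(0.10953147129702633))
wristcam pos [ 0.36265719 -0.57293738  0.37376446] fwd [-0.26167735 -0.12967959 -0.95640377]
```

step_arm([
  [0,0,-1,0,0,-8.53,0],
  [0,0,-1,0,0,-8.53,0],
  [0,0,-1,0,0,-8.53,0],
  [0,0,-1,0,0,-8.53,0],
  [0,0,-1,0,0,-8.53,0],
  [0,0,0,0,0,-8.53,0],
  [0,0,0,0,0,-8.53,0],
  [0,0,0,0,0,-8.53,0],
  [0,0,0,0,0,-8.53,0],
], squeeze=60)

```text
t: 2.85
eef_pos: [0.297, -0.6061, 0.2569]
tool_rot: [0.0, 0.993, 0.115, -0.0]
contact_force: [-0.9, -0.4, -0.6]
gripper_width: 1.006
```

step_arm([
  [2.46,-4.09,0,0,0,0,0],
  [2.46,-4.09,0,0,0,0,0],
  [2.46,-4.09,0,0,0,0,0],
  [2.46,-4.09,0,0,0,0,0],
  [2.46,-4.09,0,0,0,0,0],
  [2.46,-4.09,0,0,0,0,0],
  [2.46,-4.09,0,0,0,0,0],
  [2.46,-4.09,0,0,0,0,0],
  [2.46,-4.09,0,0,0,0,0],
  [2.46,-4.09,0,0,0,0,0],
  [2.46,-4.09,0,0,0,0,0],
  [2.46,-4.09,0,0,0,0,0],
  [2.46,-4.09,0,0,0,0,0],
  [2.46,-4.09,0,0,0,0,0],
  [2.46,-4.09,0,0,0,0,0],
  [2.46,-4.09,0,0,0,0,0],
  [2.46,-4.09,0,0,0,0,0],
  [0,0,0,0,0,0,0],
  [0,0,0,0,0,0,0],
])

```text
t: 4.75
eef_pos: [0.5495, 0.1664, 0.2567]
tool_rot: [-0.0, 0.994, 0.114, -0.0]
contact_force: [1.0, -0.5, 0.2]
gripper_width: 1.001
```

```bash
cat > look.py <<'E'
import sys,cv2
from station import bot
from h import *
p=np.load("stand.npy")
def S(X):
    c,n=np.cos(p[2]),np.sin(p[2]);dx,dy=X[0]-p[0],X[1]-p[1];return np.array([c*dx+n*dy,-n*dx+c*dy,X[2]])
def W(X):
    c,n=np.cos(p[2]),np.sin(p[2]);return np.array([p[0]+c*X[0]-n*X[1],p[1]+n*X[0]+c*X[1],X[2]])
def state():
    from scipy.spatial.transform import Rotation as R
    o=bot.get_obs();q=o["tool_rot"];M=R.from_quat([q[1],q[2],q[3],q[0]]).as_matrix()
    tx=M[:,0];print("t",round(o["t"],2),"tcp stand",S(o["eef_pos"]).round(4),"x-angle vs stand deg",round(np.degrees(np.arctan2(tx[1],tx[0])-p[2]),2),"tool z",M[:,2].round(3),"F",o["contact_force"].round(1),"w",round(o["gripper_width"],3))
def snap(n,tag):
    c=bot.read_camera(n);pickle.dump(c,open(f"{n}{tag}.pkl","wb"));cv2.imwrite(f"pics/{n}{tag}.png",c["pixels"][:,:,::-1]);return c
E
python3 - <<'E'
from look import *
state()
c=snap("wrist",1)
for q in ["handle","upper_home","tray_end"]:
    for a in bot.pinpoint(c,q)[:2]: print(q,np.round(a["point"],1),round(a["score"],2))
for n,X in [("handle q.0586",(0,.1,.1636)),("col-",(-.038,.158,.155)),("col+",(.038,.158,.155)),("trayend",(0,.035,.08)),("railend-",(-.049,.035,.088)),("railend+",(.049,.035,.088))]: print(n,proj(c,W(X)).round(1))
E
```

```text
t 4.75 tcp stand [-0.0008  0.1006  0.2567] x-angle vs stand deg 0.18 tool z [-0.001  0.    -1.   ] F [ 1.  -0.5  0.2] w 1.001
upper_home [254.9 188.9] 0.6
tray_end [255.3 214.1] 0.64
tray_end [339.7 331.4] 0.21
handle q.0586 [257.8 186.6]
col- [217.8 124.7]
col+ [298.5 125.1]
trayend [257.1 216. ]
railend- [219.5 218.2]
railend+ [294.8 218.5]
```

View pics/wrist1.png

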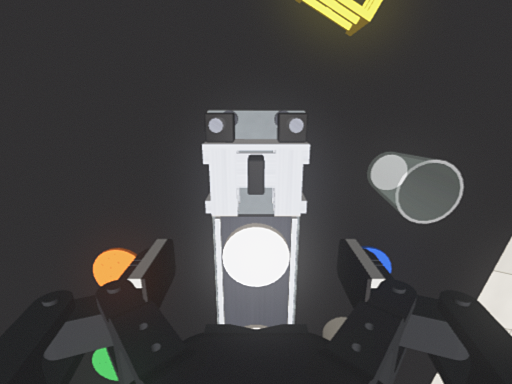

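step_arm([
  [-0.1,-0.3,2,0,0,-0.2,0],
  [0,0,3,0,0,0,0],
  [0,0,3,0,0,0,0.3],
  [0,0,1.9,0,0,0,0.3],
  [0,0,1,0,0,0,0.3],
  [0,0,0,0,0,0,0.4],
], squeeze=60)

```text
t: 5.55
eef_pos: [0.5476, 0.1663, 0.147]
tool_rot: [0.0, 0.994, 0.113, -0.001]
contact_force: [0.2, -0.6, 0.8]
gripper_width: 0.6
```

```bash
python3 - <<'E'
from look import *
state()
snap("side",2);c=snap("scene",2);cv2.imwrite("pics/c3.png",cv2.resize(c["pixels"][110:240,240:400,::-1],None,fx=4,fy=4))
E
```

```text
t 5.55 tcp stand [-0.0027  0.1009  0.147 ] x-angle vs stand deg 0.13 tool z [-0.002 -0.001 -1.   ] F [ 0.2 -0.6  0.8] w 0.6
```

View pics/c3.png

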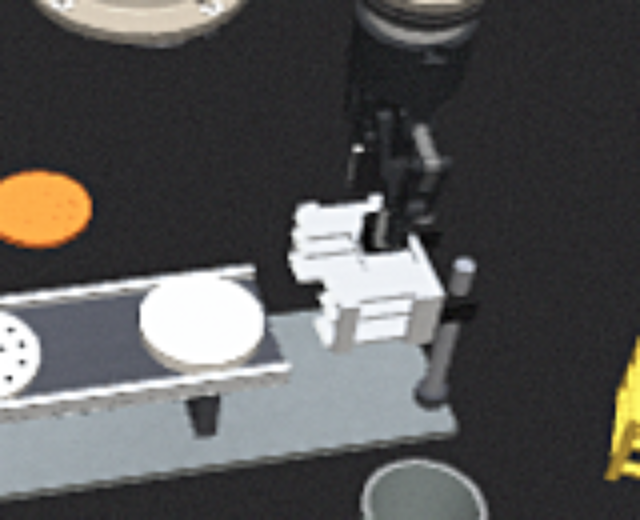

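Fingers straddle the handle with no contact, so I close on it.

step_arm([
  [0,-0.3,0,0,0,0,0.7],
  [0,0,0,0,0,0,0.9],
  [0,0,0,0,0,0,1],
  [0,0,0,0,0,0,1],
  [0,0,0,0,0,0,1],
], squeeze=80)

```text
t: 6.15
eef_pos: [0.5474, 0.1709, 0.1485]
tool_rot: [-0.0, 0.993, 0.114, 0.0]
contact_force: [-2.5, 0.1, 5.6]
gripper_width: -0.003
```

```bash
python3 - <<'E'
from look import *
state()
a=snap("side",3);c=snap("scene",3);w=snap("wrist",3)
cv2.imwrite("pics/c4.png",np.hstack([cv2.resize(c["pixels"][120:230,300:400,::-1],(400,440)),cv2.resize(a["pixels"][170:280,220:320,::-1],(400,440))]))
E
```

```text
t 6.15 tcp stand [-0.0019  0.1054  0.1485] x-angle vs stand deg 0.22 tool z [ 0.  0. -1.] F [-2.5  0.1  5.6] w -0.003
```

View pics/c4.png

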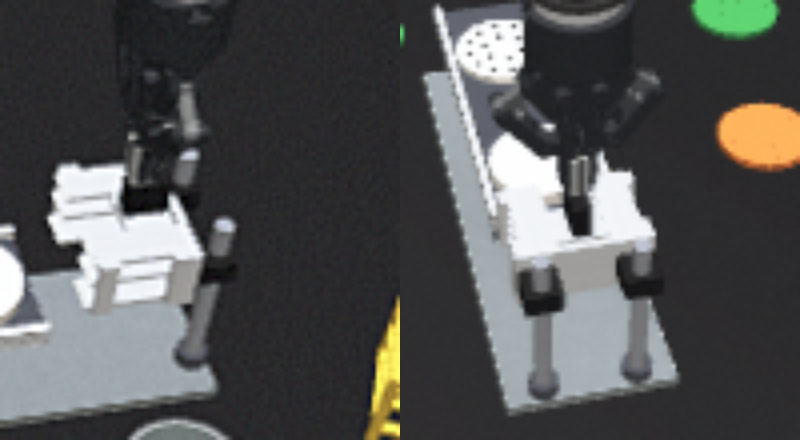

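View pics/wrist3.png

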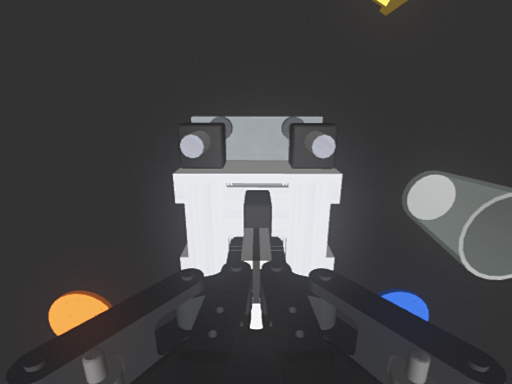

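```bash
python3 - <<'E'
from look import *
w=pickle.load(open("wrist3.pkl","rb"));w1=pickle.load(open("wrist1.pkl","rb"));s=pickle.load(open("scene0.pkl","rb"));d=pickle.load(open("side0.pkl","rb"))
o=bot.get_obs();print("tcp px",proj(w,o["eef_pos"]),"front edge y+11",proj(w,W(S(o["eef_pos"])+[0,.011,0])))
cv2.imwrite("pics/c5.png",np.hstack([cv2.resize(w["pixels"][150:280,180:340,::-1],(800,600))[:, 100:700],]))
cv2.imwrite("pics/c6.png",cv2.resize(w1["pixels"][100:230,190:320,::-1],(600,600)))
cv2.imwrite("pics/c7.png",np.hstack([cv2.resize(s["pixels"][145:215,305:375,::-1],(400,400)),cv2.resize(d["pixels"][195:265,230:300,::-1],(400,400))]))
E
```

```text
tcp px [257.41432299 225.52465431] front edge y+11 [257.53414619 209.75890223]
```

View pics/c5.png

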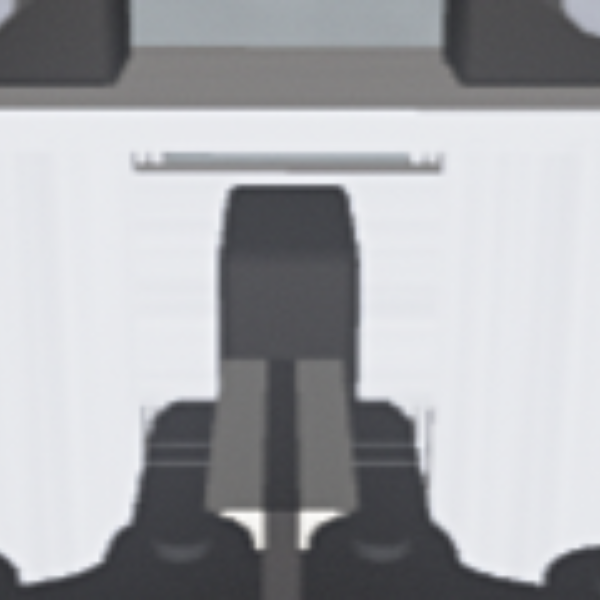

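View pics/c6.png

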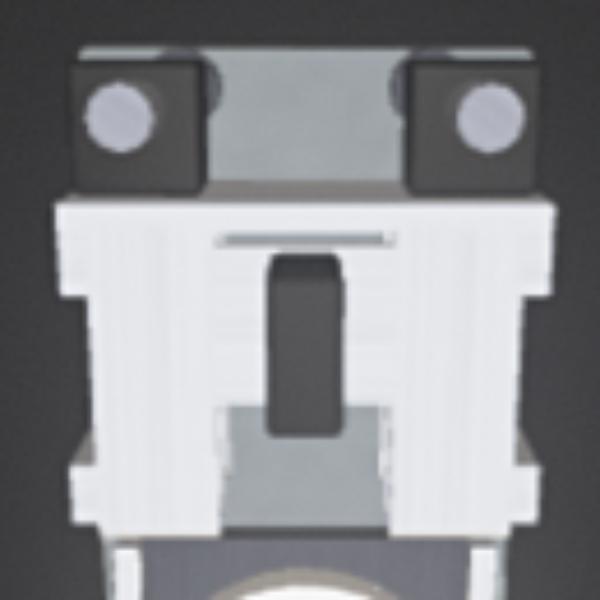

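View pics/c7.png

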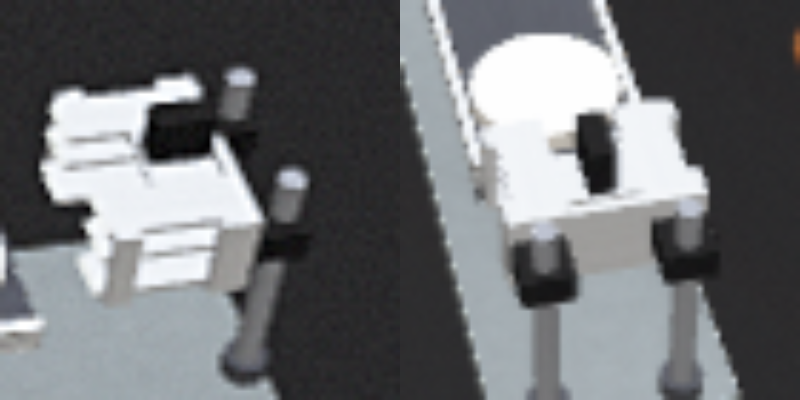

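```bash
python3 - <<'E'
from look import *
w=pickle.load(open("wrist3.pkl","rb"));w1=pickle.load(open("wrist1.pkl","rb"))
k=130/600
for z in (.1485,.1716):
    print(z,"w1 near",S(onz(w1,(190+306*k,100+437*k),z)).round(4),"w1 far",S(onz(w1,(190+306*k,100+275*k),z)).round(4))
    print("   w3 far top edge",S(onz(w,(257,150+255*k),z)).round(4),"line358",S(onz(w,(257,150+358*k),z)).round(4), "width", S(onz(w,(180+.2*(100+220),205),z))-S(onz(w,(180+.2*(100+357),205),z)))
print("cam",S(-w["camera_from_world"][:3,:3].T@w["camera_from_world"][:3,3]))
# rack top plate back edge in w1/w3: z sweep
for z in (.115,.12,.13,.142):
    a=S(onz(w1,(190+57*k,100+230*k),z));b=S(onz(w1,(190+555*k,100+230*k),z));print(z,"w1 width",b-a)
    a=S(onz(w,(175,185),z));b=S(onz(w,(340,185),z));print(z,"w3 width",b-a)
E
```

```text
0.1485 w1 near [-0.0014  0.0868  0.1485] w1 far [-0.0016  0.1237  0.1485]
   w3 far top edge [-0.0022  0.1195  0.1485] line358 [-0.0021  0.1039  0.1485] width [-1.74698023e-02 -9.43894586e-05  0.00000000e+00]
0.1716 w1 near [-0.0014  0.0943  0.1716] w1 far [-0.0016  0.1281  0.1716]
   w3 far top edge [-0.0024  0.1279  0.1716] line358 [-0.0023  0.1145  0.1716] width [-1.50501544e-02 -8.13160847e-05  2.77555756e-17]
cam [-0.00327296  0.18036395  0.31528147]
0.115 w1 width [0.11988385 0.00055404 0.        ]
0.115 w3 width [ 1.23571006e-01  6.65958464e-04 -2.77555756e-17]
0.12 w1 width [0.11794128 0.00054506 0.        ]
0.12 w3 width [0.12048607 0.00064933 0.        ]
0.13 w1 width [0.11405615 0.00052711 0.        ]
0.13 w3 width [0.11431621 0.00061608 0.        ]
0.142 w1 width [0.10939398 0.00050556 0.        ]
0.142 w3 width [0.10691236 0.00057618 0.        ]
```

```bash
python3 - <<'E'
from look import *
o=bot.get_obs();X=S(o["eef_pos"])
rows=[]
for n,(r0,r1,c0,c1) in {"scene":(130,200,310,380),"side":(180,250,235,305)}.items():
    c=pickle.load(open(f"{n}3.pkl","rb"));im=cv2.resize(c["pixels"][r0:r1,c0:c1,::-1],(400,400),interpolation=cv2.INTER_CUBIC)
    for dz,col in((0,(0,0,255)),(.0225,(0,255,0))):
        u=proj(c,W(X+[0,0,dz]));print(n,dz,u.round(1));cv2.circle(im,tuple(int(v) for v in ((u-[c0,r0]+.5)*400/70)),4,col,-1)
    rows.append(im)
cv2.imwrite("pics/c8.png",np.hstack(rows))
E
```

```text
scene 0 [333.5 170.2]
scene 0.0225 [334.7 164.4]
side 0 [264.2 222.5]
side 0.0225 [264.2 217. ]
```

View pics/c8.png

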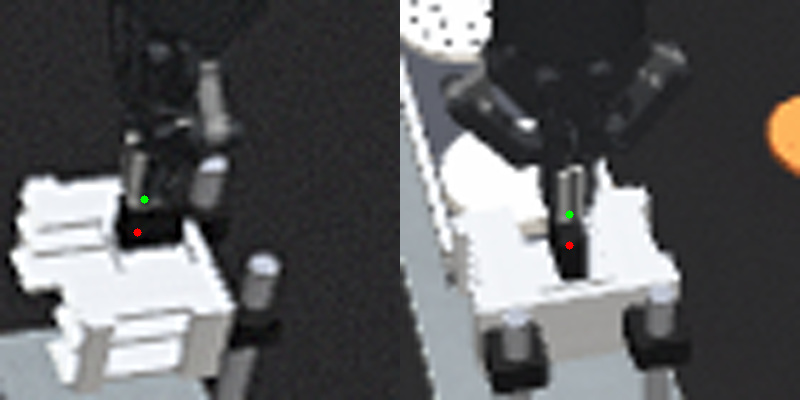

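step_arm([
  [0,0,-0.3,0,0,0,1],
  [0,0,-0.3,0,0,0,1],
  [0,0,0,0,0,0,1],
])

```text
t: 6.6
eef_pos: [0.5477, 0.1705, 0.1542]
tool_rot: [0.0, 0.994, 0.114, 0.0]
contact_force: [1.0, 0.4, -0.2]
gripper_width: 0.004
```

```bash
python3 - <<'E'
from look import *
state()
c=snap("side",4);w=snap("wrist",4)
cv2.imwrite("pics/c9.png",np.hstack([cv2.resize(c["pixels"][180:250,235:305,::-1],(400,400)),cv2.resize(w["pixels"][150:280,190:320,::-1],(400,400))]))
E
```

```text
t 6.6 tcp stand [-0.0018  0.1049  0.1542] x-angle vs stand deg 0.2 tool z [ 0.  0. -1.] F [ 1.   0.4 -0.2] w 0.004
```

View pics/c9.png

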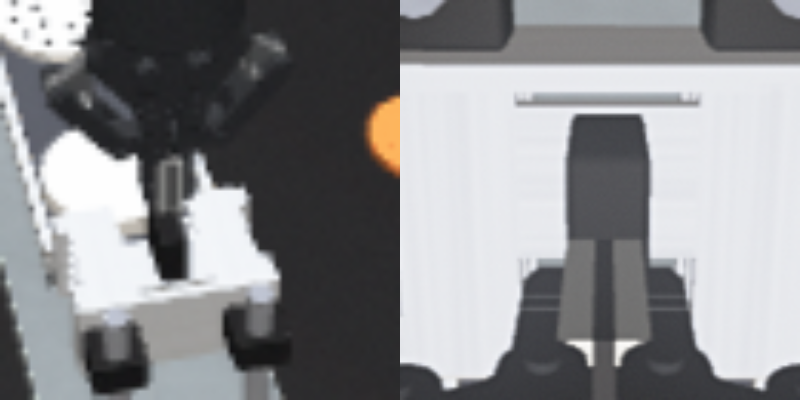

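step_arm([
  [0,0,-0.5,0,0,0,0.7],
  [0,0.6,0,0,0,0,0.5],
  [0,0,0,0,0,0,0.4],
  [0,0,0,0,0,0,0.4],
  [0,0,0.8,0,0,0,0.4],
  [0,0,0.8,0,0,0,0.4],
  [0,0,0.7,0,0,0,0.4],
  [0,0,0,0,0,0,0.4],
])

```text
t: 7.5
eef_pos: [0.5478, 0.1644, 0.1343]
tool_rot: [0.0, 0.993, 0.114, -0.001]
contact_force: [-0.2, -0.8, 0.6]
gripper_width: 0.602
```

```bash
python3 - <<'E'
from look import *
state()
c=snap("side",5);w=snap("wrist",5)
cv2.imwrite("pics/c10.png",np.hstack([cv2.resize(c["pixels"][180:250,235:305,::-1],(400,400)),cv2.resize(w["pixels"][150:280,190:320,::-1],(400,400))]))
E
```

```text
t 7.5 tcp stand [-0.003   0.099   0.1343] x-angle vs stand deg 0.23 tool z [-0.003 -0.001 -1.   ] F [-0.2 -0.8  0.6] w 0.602
```

View pics/c10.png

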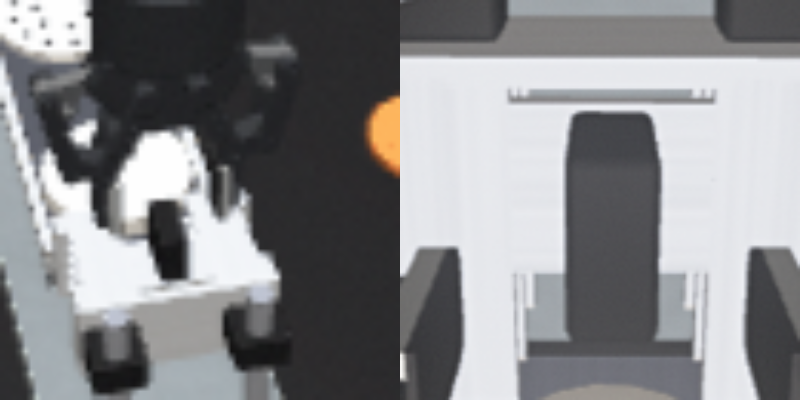

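step_arm([
  [0,0,0,0,0,0,0.6],
  [0,0,0,0,0,0,0.8],
  [0,0,0,0,0,0,1],
  [0,0,0,0,0,0,1],
  [0,0,0,0,0,0,1],
], squeeze=60)

```text
t: 8.1
eef_pos: [0.5496, 0.165, 0.1365]
tool_rot: [-0.0, 0.993, 0.114, 0.001]
contact_force: [2.3, 1.1, 2.9]
gripper_width: 0.164
```

```bash
python3 - <<'E'
from look import *
state()
c=snap("side",6);w=snap("wrist",6)
cv2.imwrite("pics/c11.png",np.hstack([cv2.resize(c["pixels"][180:250,235:305,::-1],(400,400)),cv2.resize(w["pixels"][150:280,190:320,::-1],(400,400))]))
E
```

```text
t 8.1 tcp stand [-0.001   0.0992  0.1365] x-angle vs stand deg 0.2 tool z [ 0.002  0.001 -1.   ] F [2.3 1.1 2.9] w 0.164
```

View pics/c11.png

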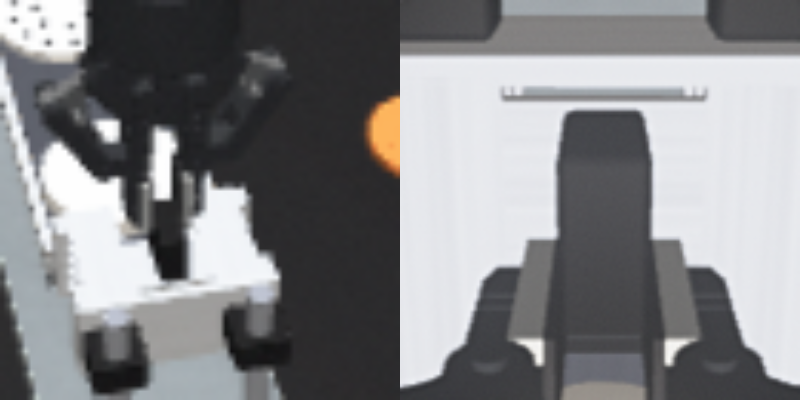

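step_arm([
  [0,0,0.5,0,0,0,1],
  [0,0,0.5,0,0,0,1],
  [0,0,0.5,0,0,0,1],
  [0,0,0.5,0,0,0,1],
  [0,0,0,0,0,0,1],
])

```text
t: 8.7
eef_pos: [0.5496, 0.165, 0.1159]
tool_rot: [-0.0, 0.993, 0.114, 0.001]
contact_force: [4.9, 2.3, -3.3]
gripper_width: 0.172
```

```bash
python3 - <<'E'
from look import *
state()
c=snap("side",7);w=snap("scene",7)
cv2.imwrite("pics/c12.png",np.hstack([cv2.resize(c["pixels"][180:250,235:305,::-1],(400,400)),cv2.resize(w["pixels"][130:200,310:380,::-1],(400,400))]))
E
```

```text
t 8.7 tcp stand [-0.0011  0.0992  0.1159] x-angle vs stand deg 0.21 tool z [ 0.001  0.001 -1.   ] F [ 4.9  2.3 -3.3] w 0.172
```

View pics/c12.png

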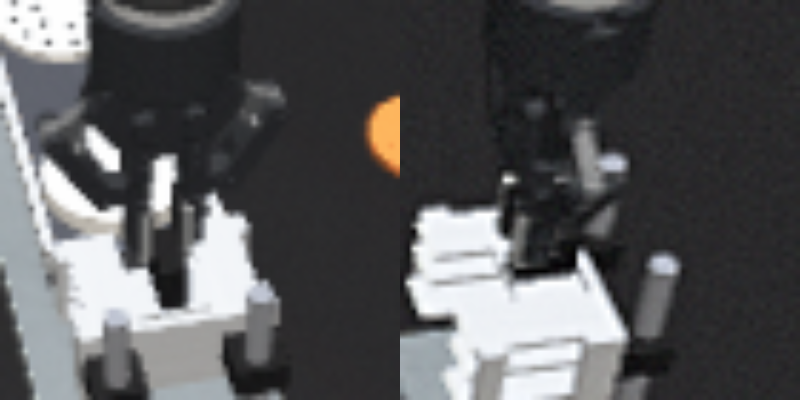

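step_arm([
  [0,0,0.5,0,0,0,1],
  [0,0,0.5,0,0,0,1],
  [0,0,0.5,0,0,0,1],
  [0,0,0.5,0,0,0,1],
  [0,0,0,0,0,0,1],
])

```text
t: 9.3
eef_pos: [0.5496, 0.165, 0.0958]
tool_rot: [-0.0, 0.993, 0.114, 0.001]
contact_force: [5.3, 2.2, -3.0]
gripper_width: 0.162
```

step_arm([
  [0,0,0.3,0,0,0,1],
  [0,0,0.3,0,0,0,1],
  [0,0,0,0,0,0,1],
])

```text
t: 9.6
eef_pos: [0.5496, 0.165, 0.0901]
tool_rot: [-0.0, 0.993, 0.114, 0.001]
contact_force: [5.8, 1.3, 1.3]
gripper_width: 0.166
```

step_arm([
  [0,0,0.2,0,0,0,1],
  [0,0,0.2,0,0,0,1],
  [0,0,0,0,0,0,1],
])

```text
t: 9.9
eef_pos: [0.5496, 0.165, 0.0863]
tool_rot: [-0.0, 0.993, 0.114, 0.001]
contact_force: [4.6, 1.3, 2.1]
gripper_width: 0.161
```

step_arm([
  [0,0,0.2,0,0,0,1],
  [0,0,0.2,0,0,0,1],
])

```text
t: 10.1
eef_pos: [0.5496, 0.165, 0.0825]
tool_rot: [-0.0, 0.993, 0.114, 0.001]
contact_force: [5.3, 1.2, 6.4]
gripper_width: 0.165
```

step_arm([
  [0,0,0.2,0,0,0,1],
  [0,0,0.1,0,0,0,1],
])

```text
t: 10.3
eef_pos: [0.5496, 0.165, 0.0794]
tool_rot: [-0.0, 0.993, 0.114, 0.001]
contact_force: [3.6, 0.4, 5.2]
gripper_width: 0.166
```

step_arm([
  [0,0,0.2,0,0,0,1],
  [0,0,0.1,0,0,0,1],
])

```text
t: 10.5
eef_pos: [0.5497, 0.165, 0.0768]
tool_rot: [-0.0, 0.993, 0.114, 0.001]
contact_force: [0.9, -1.5, 16.7]
gripper_width: 0.162
```

step_arm([
  [0,0,0.1,0,0,0,1],
  [0,0,0.1,0,0,0,1],
])

```text
t: 10.7
eef_pos: [0.5497, 0.165, 0.0766]
tool_rot: [0.001, 0.994, 0.114, 0.001]
contact_force: [-5.1, -4.0, 33.2]
gripper_width: 0.166
```

step_arm([
  [0,0,-0.3,0,0,0,1],
  [0,0,-0.5,0,0,0,1],
  [0,0,-0.5,0,0,0,1],
  [0,0,-0.5,0,0,0,1],
  [0,0,-0.5,0,0,0,1],
  [0,0,-0.5,0,0,0,1],
  [0,0,-0.5,0,0,0,1],
  [0,0,-0.3,0,0,0,1],
  [0,0,0,0,0,0,1],
])

```text
t: 11.6
eef_pos: [0.5495, 0.165, 0.1093]
tool_rot: [-0.001, 0.993, 0.114, 0.001]
contact_force: [8.7, 3.6, -4.7]
gripper_width: 0.165
```

step_arm([
  [0,0,-0.3,0,0,0,1],
  [0,0,-0.2,0,0,0,1],
  [0,0,0,0,0,0,1],
  [0,0,0,0,0,0,1],
])

```text
t: 12.0
eef_pos: [0.5495, 0.165, 0.114]
tool_rot: [-0.001, 0.993, 0.114, 0.001]
contact_force: [9.0, 3.4, -6.3]
gripper_width: 0.166
```

```bash
python3 - <<'E'
from look import *
state()
c=snap("side",8);w=snap("scene",8)
cv2.imwrite("pics/c13.png",np.hstack([cv2.resize(c["pixels"][180:250,235:305,::-1],(400,400)),cv2.resize(w["pixels"][140:210,290:360,::-1],(400,400))]))
E
```

```text
t 12.0 tcp stand [-0.0012  0.0992  0.114 ] x-angle vs stand deg 0.21 tool z [ 0.001  0.001 -1.   ] F [ 9.   3.4 -6.3] w 0.166
```

View pics/c13.png

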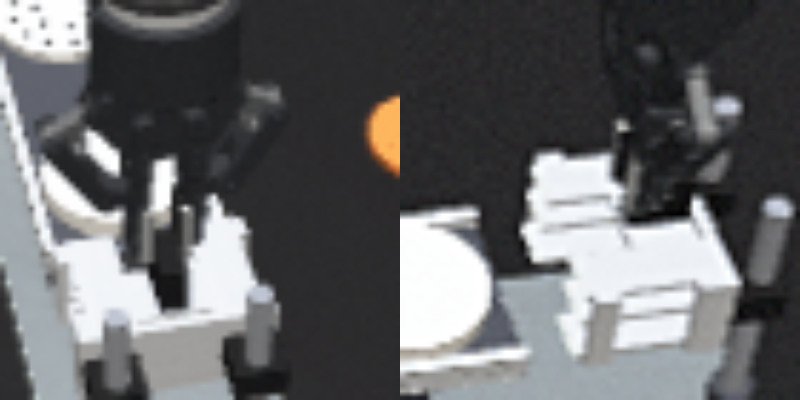

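step_arm([
  [0,0,0,0,0,0,0.7],
  [0,0,0,0,0,0,0.6],
  [0,0,0,0,0,0,0.6],
  [0,0,-2,0,0,0,0.6],
  [0,0,-3,0,0,0,0.6],
  [0,2,-1,0,0,0,0.8],
  [0,4,0,0,0,0,1],
  [0,4,0,0,0,0,1],
  [0,4,0,0,0,0,1],
  [0,4,0,0,0,0,1],
  [0,1.4,0,0,0,0,1],
  [0,0,3,0,0,0,1],
  [0,0,3,0,0,0,1],
  [0,0,2,0,0,0,1],
  [0,0,0,0,0,0,1],
])

```text
t: 13.6
eef_pos: [0.5897, -0.0237, 0.0919]
tool_rot: [-0.001, 0.993, 0.114, -0.003]
contact_force: [-0.9, -0.0, 0.0]
gripper_width: 0.002
```

```bash
python3 - <<'E'
from look import *
state()
c=snap("side",9);s=snap("scene",9);w=snap("wrist",9)
cv2.imwrite("pics/c14.png",np.hstack([cv2.resize(c["pixels"][160:250,220:310,::-1],(400,400)),cv2.resize(s["pixels"][130:230,250:350,::-1],(400,400))]))
E
```

```text
t 13.6 tcp stand [-0.004  -0.0937  0.0919] x-angle vs stand deg 0.27 tool z [-0.007  0.    -1.   ] F [-0.9 -0.   0. ] w 0.002
```

View pics/c14.png

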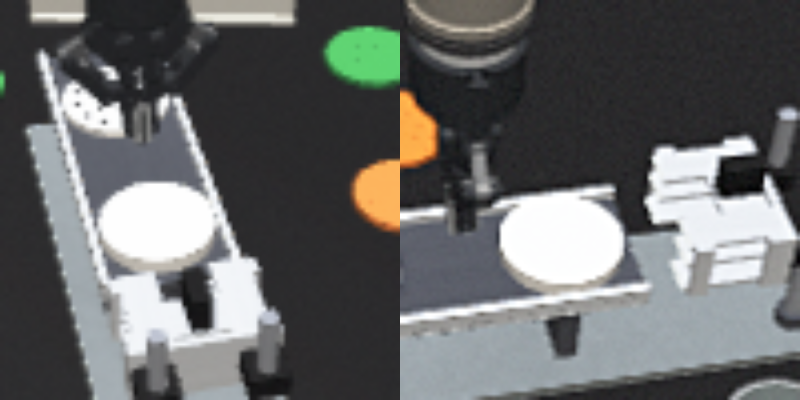

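View pics/wrist9.png

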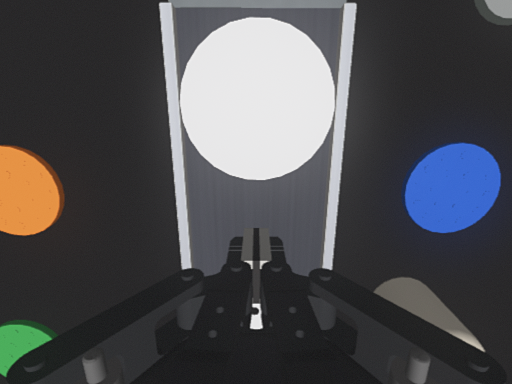

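step_arm([
  [0.1,0,1,0,0,0,1],
  [0,0,0.2,0,0,0,1],
  [0,0,0,0,0,0,1],
])

```text
t: 14.05
eef_pos: [0.5935, -0.0241, 0.0828]
tool_rot: [0.0, 0.993, 0.114, -0.0]
contact_force: [-0.0, 0.5, -0.2]
gripper_width: 0.003
```

step_arm([
  [0,0,0.8,0,0,0,1],
  [0,0,0.5,0,0,0,1],
  [0,0,0,0,0,0,1],
])

```text
t: 14.35
eef_pos: [0.5929, -0.0241, 0.0689]
tool_rot: [-0.0, 0.993, 0.114, -0.001]
contact_force: [-0.1, -0.3, 0.4]
gripper_width: -0.002
```

step_arm([
  [0,0,0.3,0,0,0,1],
  [0,0,0.2,0,0,0,1],
  [0,0,0,0,0,0,1],
])

```text
t: 14.65
eef_pos: [0.5936, -0.024, 0.0647]
tool_rot: [-0.0, 0.993, 0.114, -0.0]
contact_force: [0.1, 0.1, 0.4]
gripper_width: 0.003
```

step_arm([
  [0,0,0.3,0,0,0,1],
  [0,0,0.1,0,0,0,1],
  [0,0,0,0,0,0,1],
])

```text
t: 14.95
eef_pos: [0.5936, -0.0241, 0.0607]
tool_rot: [-0.0, 0.993, 0.114, -0.0]
contact_force: [0.3, 0.6, -0.0]
gripper_width: -0.002
```

step_arm([
  [0,0,0.2,0,0,0,1],
  [0,0,0,0,0,0,1],
])

```text
t: 15.15
eef_pos: [0.5936, -0.0241, 0.0587]
tool_rot: [0.0, 0.993, 0.114, -0.0]
contact_force: [-0.3, -0.4, -0.1]
gripper_width: 0.004
```

step_arm([
  [0,0,0.1,0,0,0,1],
  [0,0,0.1,0,0,0,1],
])

```text
t: 15.35
eef_pos: [0.5938, -0.024, 0.0569]
tool_rot: [-0.0, 0.993, 0.114, 0.0]
contact_force: [-0.6, -1.1, 0.1]
gripper_width: 0.004
```

step_arm([
  [0,0,-0.2,0,0,0,1],
  [0,-1,0,0,0,0,1],
  [0,-0.8,0,0,0,0,1],
  [0,-0.6,0,0,0,0,1],
  [0,-0.6,0,0,0,0,1],
  [0,-0.6,0,0,0,0,1],
  [0,-0.6,0,0,0,0,1],
  [0,-0.6,0,0,0,0,1],
  [0,-0.6,0,0,0,0,1],
  [0,-0.6,0,0,0,0,1],
  [0,0,0,0,0,0,1],
])

```text
t: 16.45
eef_pos: [0.5797, 0.0361, 0.0589]
tool_rot: [-0.001, 0.993, 0.115, -0.0]
contact_force: [0.4, 0.4, 0.4]
gripper_width: -0.002
```

```bash
cat > duo.py <<'E'
from look import *
state()
t=sys.argv[1]
c=snap("side",t);s=snap("scene",t)
cv2.imwrite(f"pics/duo{t}.png",np.hstack([cv2.resize(c["pixels"][170:250,225:305,::-1],(400,400)),cv2.resize(s["pixels"][130:220,270:360,::-1],(400,400))]))
E
python3 duo.py 10
```

```text
t 16.45 tcp stand [-0.0005 -0.0332  0.0589] x-angle vs stand deg 0.31 tool z [-0.     0.001 -1.   ] F [0.4 0.4 0.4] w -0.002
```

View pics/duo10.png

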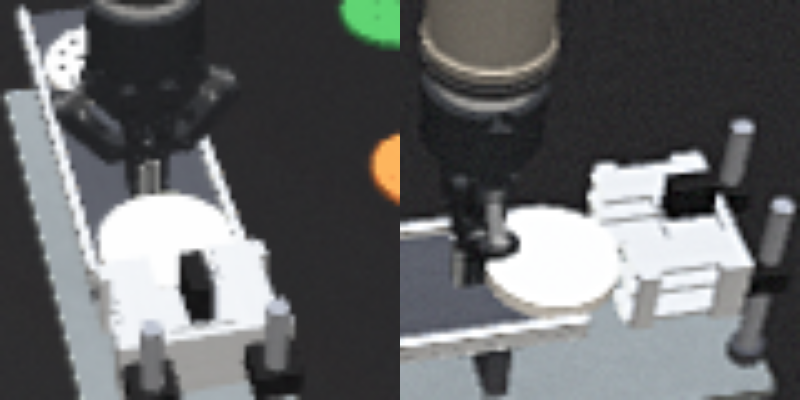

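step_arm([
  [0,-0.5,0,0,0,0,1],
  [0,-0.5,0,0,0,0,1],
  [0,-0.5,0,0,0,0,1],
  [0,-0.5,0,0,0,0,1],
  [0,-0.5,0,0,0,0,1],
  [0,0,0,0,0,0,1],
])

```text
t: 17.15
eef_pos: [0.5742, 0.0602, 0.059]
tool_rot: [-0.0, 0.993, 0.115, 0.0]
contact_force: [0.3, -0.1, -0.4]
gripper_width: -0.003
```

step_arm([
  [0,-0.5,0,0,0,0,1],
  [0,-0.5,0,0,0,0,1],
  [0,-0.5,0,0,0,0,1],
  [0,-0.5,0,0,0,0,1],
  [0,0,0,0,0,0,1],
])

```text
t: 17.65
eef_pos: [0.5696, 0.0796, 0.059]
tool_rot: [-0.0, 0.993, 0.115, 0.0]
contact_force: [0.6, 0.4, 0.5]
gripper_width: -0.0
```

```bash
python3 duo.py 11
```

```text
t 17.65 tcp stand [-0.0006  0.0115  0.059 ] x-angle vs stand deg 0.3 tool z [-0.     0.001 -1.   ] F [0.6 0.4 0.5] w -0.0
```

View pics/duo11.png

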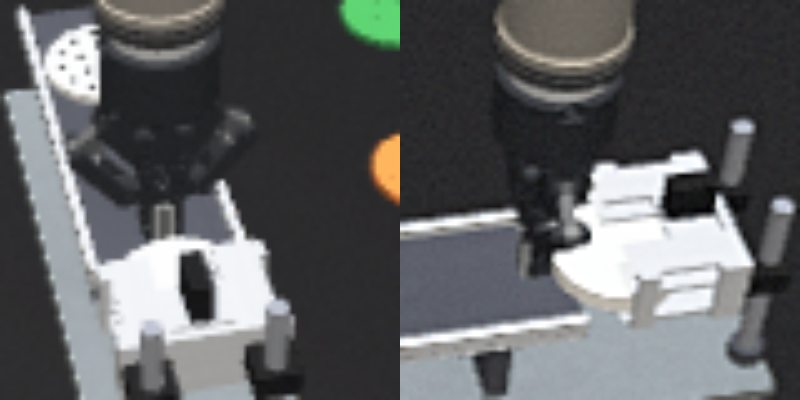

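step_arm([
  [0,-0.4,0,0,0,0,1],
  [0,-0.4,0,0,0,0,1],
  [0,-0.4,0,0,0,0,1],
  [0,-0.2,0,0,0,0,1],
  [0,0,0,0,0,0,1],
])

```text
t: 18.25
eef_pos: [0.5666, 0.0925, 0.059]
tool_rot: [-0.0, 0.993, 0.114, 0.0]
contact_force: [0.6, -0.4, 0.7]
gripper_width: 0.004
```

step_arm([
  [0,-0.2,0,0,0,0,1],
  [0,-0.2,0,0,0,0,1],
  [0,-0.1,0,0,0,0,1],
])

```text
t: 18.55
eef_pos: [0.5657, 0.0968, 0.0589]
tool_rot: [0.0, 0.993, 0.114, 0.0]
contact_force: [0.0, -0.1, -0.5]
gripper_width: -0.003
```

step_arm([
  [0,-0.2,0,0,0,0,1],
  [0,-0.2,0,0,0,0,1],
])

```text
t: 18.75
eef_pos: [0.5651, 0.0992, 0.0589]
tool_rot: [0.001, 0.994, 0.114, 0.0]
contact_force: [2.2, -7.1, 2.8]
gripper_width: 0.002
```

step_arm([
  [0,-0.1,0,0,0,0,1],
  [0,-0.1,0,0,0,0,1],
])

```text
t: 18.95
eef_pos: [0.565, 0.0993, 0.0589]
tool_rot: [0.002, 0.994, 0.113, -0.0]
contact_force: [3.3, -10.0, 3.3]
gripper_width: 0.003
```

```bash
python3 duo.py 12
```

```text
t 18.95 tcp stand [-0.0007  0.0317  0.0589] x-angle vs stand deg 0.08 tool z [ 0.    -0.004 -1.   ] F [  3.3 -10.    3.3] w 0.003
```

View pics/duo12.png

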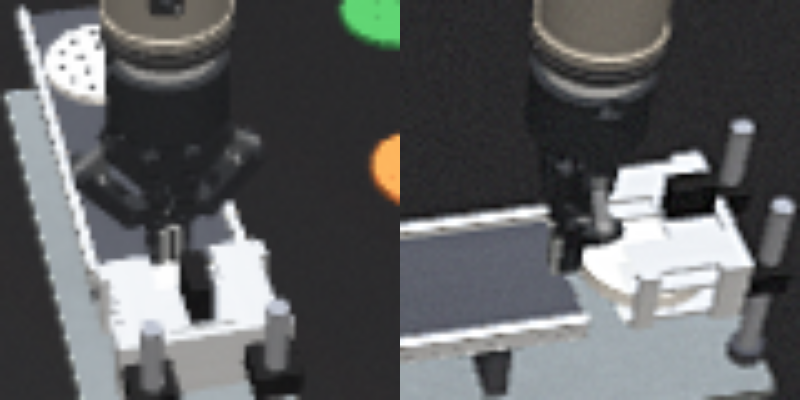

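step_arm([
  [0,1,0,0,0,0,1],
  [0,0.5,-3,0,0,0,1],
  [0,0,-4,0,0,0,0.7],
  [0,0,-3,0,0,0,0.4],
  [0,-3,0,0,0,0,0.4],
  [0,-3,0,0,0,0,0.4],
  [0,-2,0,0,0,0,0.4],
  [0,0,0,0,0,0,0.4],
  [0,0,2,0,0,0,0.4],
  [0,0,0,0,0,0,0.4],
])

```text
t: 20.05
eef_pos: [0.5482, 0.1643, 0.1368]
tool_rot: [0.001, 0.994, 0.114, -0.002]
contact_force: [-0.8, -0.6, 0.0]
gripper_width: 0.598
```

```bash
python3 - <<'E'
from look import *
state();w=snap("wrist",13)
E
```

```text
t 20.05 tcp stand [-0.0026  0.0988  0.1368] x-angle vs stand deg 0.19 tool z [-0.004 -0.001 -1.   ] F [-0.8 -0.6  0. ] w 0.598
```

View pics/wrist13.png

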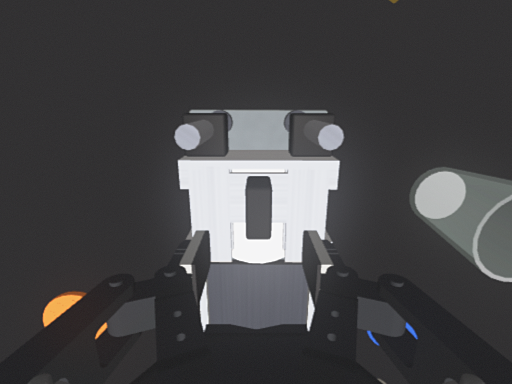

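step_arm([
  [0,0,1.3,0,0,0,0.4],
  [0,0,1,0,0,0,0.4],
  [0,0,0,0,0,0,0.6],
  [0,0,0,0,0,0,0.8],
  [0,0,0,0,0,0,1],
  [0,0,0,0,0,0,1],
  [0,0,0,0,0,0,1],
])

```text
t: 20.8
eef_pos: [0.5495, 0.1659, 0.1161]
tool_rot: [0.0, 0.993, 0.114, -0.0]
contact_force: [0.2, 1.0, 0.2]
gripper_width: 0.162
```

step_arm([
  [0,0,0.5,0,0,0,1],
  [0,0,0.5,0,0,0,1],
  [0,0,0.5,0,0,0,1],
  [0,0,0.5,0,0,0,1],
  [0,0,0.5,0,0,0,1],
  [0,0,0.5,0,0,0,1],
  [0,0,0.3,0,0,0,1],
  [0,0,0,0,0,0,1],
])

```text
t: 21.6
eef_pos: [0.5494, 0.1659, 0.082]
tool_rot: [-0.0, 0.993, 0.114, -0.0]
contact_force: [0.1, 1.9, -6.3]
gripper_width: 0.163
```

step_arm([
  [0,0,0.2,0,0,0,1],
  [0,0,0.1,0,0,0,1],
])

```text
t: 21.8
eef_pos: [0.5495, 0.166, 0.0799]
tool_rot: [0.0, 0.993, 0.114, -0.0]
contact_force: [-2.3, 0.3, 3.8]
gripper_width: 0.164
```

step_arm([
  [0,0,0.1,0,0,0,1],
  [0,0,0.1,0,0,0,1],
])

```text
t: 22.0
eef_pos: [0.5496, 0.166, 0.079]
tool_rot: [0.0, 0.993, 0.114, 0.0]
contact_force: [-8.0, -4.0, 19.6]
gripper_width: 0.159
```

Stop found again: 37.1 mm of travel, matching the earlier calibration. I raise to eef 0.0916 (q ≈ 0.0125).

step_arm([
  [0,0,-0.5,0,0,0,1],
  [0,0,-0.5,0,0,0,1],
  [0,0,-0.3,0,0,0,1],
  [0,0,0,0,0,0,1],
  [0,0,0,0,0,0,1],
])

```text
t: 22.5
eef_pos: [0.5494, 0.1659, 0.0908]
tool_rot: [-0.0, 0.993, 0.114, -0.0]
contact_force: [1.0, 0.9, -9.3]
gripper_width: 0.158
```

step_arm([
  [0,0,-0.1,0,0,0,1],
  [0,0,0,0,0,0,1],
  [0,0,0,0,0,0,0.7],
  [0,0,0,0,0,0,0.6],
  [0,0,0,0,0,0,0.6],
  [0,0,-2,0,0,0,0.6],
  [0,0,-3,0,0,0,0.6],
  [0,3,-1,0,0,0,0.8],
  [0,4.5,0,0,0,0,1],
  [0,4.5,0,0,0,0,1],
  [0,4.5,0,0,0,0,1],
  [0,4.5,0,0,0,0,1],
  [0,4.5,0,0,0,0,1],
  [0,4.5,0,0,0,0,1],
  [0,3.2,0,0,0,0,1],
  [0,1.5,0,0,0,0,1],
  [0,0,3,0,0,0,1],
  [0,0,0,0,0,0,1],
  [0,0,0,0,0,0,1],
])

```text
t: 24.4
eef_pos: [0.6278, -0.1702, 0.1221]
tool_rot: [-0.001, 0.993, 0.115, -0.0]
contact_force: [0.8, 0.2, 0.2]
gripper_width: 0.0
```

```bash
python3 - <<'E'
from look import *
state()
w=snap("wrist",14);s=snap("scene",14);c=snap("side",14)
X=S(bot.get_obs()["eef_pos"])
print("tip px in wrist", proj(w,W(X+[0,.011,.024])))
cv2.imwrite("pics/c15.png",np.hstack([cv2.resize(c["pixels"][130:230,200:300,::-1],(400,400)),cv2.resize(s["pixels"][130:240,180:290,::-1],(400,400))]))
E
```

```text
t 24.4 tcp stand [ 0.0005 -0.245   0.1221] x-angle vs stand deg 0.33 tool z [-0.001  0.001 -1.   ] F [0.8 0.2 0.2] w 0.0
tip px in wrist [259.65868539 227.60619453]
```

View pics/wrist14.png

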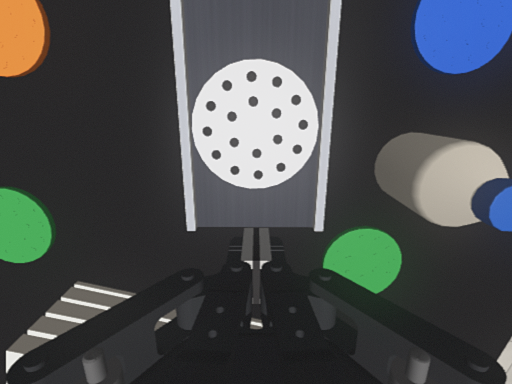

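View pics/c15.png

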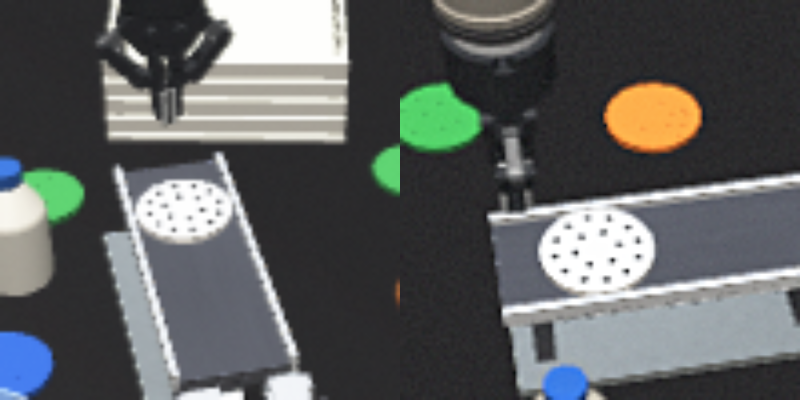

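step_arm([
  [0,0.4,2,0,0,0,1],
  [0,0,2,0,0,0,1],
  [0,0,1.3,0,0,0,1],
  [0,0,1,0,0,0,1],
  [0,0,0,0,0,0,1],
])

```text
t: 25.05
eef_pos: [0.6284, -0.1755, 0.058]
tool_rot: [-0.0, 0.993, 0.114, -0.001]
contact_force: [0.3, 0.1, 0.0]
gripper_width: 0.001
```

```bash
python3 - <<'E'
from look import *
state()
s=snap("scene",15);c=snap("side",15)
cv2.imwrite("pics/c16.png",np.hstack([cv2.resize(c["pixels"][130:230,200:300,::-1],(400,400)),cv2.resize(s["pixels"][130:240,180:290,::-1],(400,400))]))
E
```

```text
t 25.05 tcp stand [-1.000e-04 -2.503e-01  5.800e-02] x-angle vs stand deg 0.24 tool z [-0.002  0.001 -1.   ] F [0.3 0.1 0. ] w 0.001
```

View pics/c16.png

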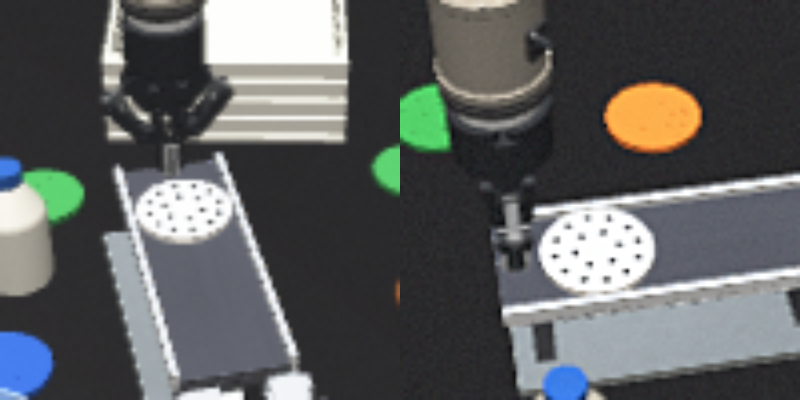

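step_arm([
  [0,-0.6,0,0,0,0,1],
  [0,-0.6,0,0,0,0,1],
  [0,-1,0,0,0,0,1],
  [0,-1,0,0,0,0,1],
  [0,-1,0,0,0,0,1],
  [0,-1,0,0,0,0,1],
  [0,-1,0,0,0,0,1],
  [0,-1,0,0,0,0,1],
  [0,-1,0,0,0,0,1],
  [0,-1,0,0,0,0,1],
  [0,-1,0,0,0,0,1],
  [0,-1,0,0,0,0,1],
  [0,-1,0,0,0,0,1],
  [0,-1,0,0,0,0,1],
  [0,-1,0,0,0,0,1],
  [0,-1,0,0,0,0,1],
  [0,-1,0,0,0,0,1],
  [0,-1,0,0,0,0,1],
  [0,-0.7,0,0,0,0,1],
  [0,-0.5,0,0,0,0,1],
])

```text
t: 27.15
eef_pos: [0.5871, 0.0042, 0.0589]
tool_rot: [-0.0, 0.993, 0.114, -0.0]
contact_force: [-0.4, 0.0, -0.2]
gripper_width: -0.0
```

step_arm([
  [0,-0.5,0,0,0,0,1],
  [0,-0.5,0,0,0,0,1],
  [0,-0.5,0,0,0,0,1],
  [0,-0.5,0,0,0,0,1],
  [0,0,0,0,0,0,1],
])

```text
t: 27.65
eef_pos: [0.5826, 0.0239, 0.0589]
tool_rot: [-0.0, 0.993, 0.115, 0.0]
contact_force: [0.4, 1.8, 0.8]
gripper_width: 0.002
```

```bash
python3 duo.py 16
```

```text
t 27.65 tcp stand [-0.0004 -0.0457  0.0589] x-angle vs stand deg 0.28 tool z [-0.     0.001 -1.   ] F [0.4 1.8 0.8] w 0.002
```

View pics/duo16.png

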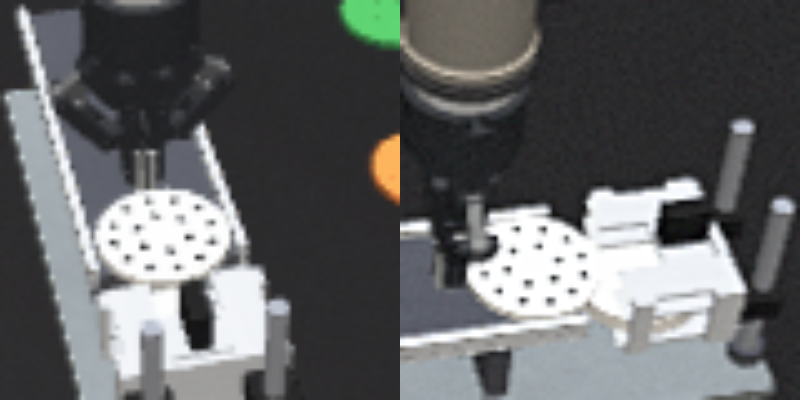

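step_arm([
  [0,-0.5,0,0,0,0,1],
  [0,-0.5,0,0,0,0,1],
  [0,-0.5,0,0,0,0,1],
  [0,-0.5,0,0,0,0,1],
  [0,-0.5,0,0,0,0,1],
  [0,0,0,0,0,0,1],
])

```text
t: 28.35
eef_pos: [0.577, 0.0484, 0.059]
tool_rot: [-0.0, 0.993, 0.115, 0.0]
contact_force: [0.7, -0.5, -0.0]
gripper_width: 0.0
```

step_arm([
  [0,-0.5,0,0,0,0,1],
  [0,-0.5,0,0,0,0,1],
  [0,-0.5,0,0,0,0,1],
  [0,-0.5,0,0,0,0,1],
  [0,-0.5,0,0,0,0,1],
  [0,-0.5,0,0,0,0,1],
  [0,0,0,0,0,0,1],
])

```text
t: 29.05
eef_pos: [0.5702, 0.0775, 0.059]
tool_rot: [-0.0, 0.993, 0.115, 0.0]
contact_force: [-0.1, 0.2, -0.2]
gripper_width: -0.001
```

```bash
python3 duo.py 17
```

```text
t 29.05 tcp stand [-0.0005  0.0093  0.059 ] x-angle vs stand deg 0.29 tool z [ 0.     0.001 -1.   ] F [-0.1  0.2 -0.2] w -0.001
```

View pics/duo17.png

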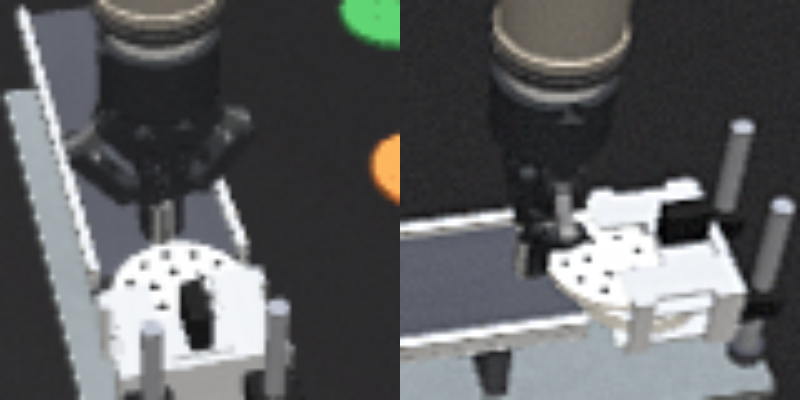

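step_arm([
  [0,0,0.2,0,0,0,1],
  [0,-0.4,0,0,0,0,1],
  [0,-0.4,0,0,0,0,1],
  [0,-0.4,0,0,0,0,1],
  [0,-0.4,0,0,0,0,1],
  [0,-0.2,0,0,0,0,1],
])

```text
t: 29.75
eef_pos: [0.5662, 0.0946, 0.057]
tool_rot: [-0.0, 0.993, 0.114, 0.0]
contact_force: [0.4, -0.6, -0.1]
gripper_width: -0.002
```

step_arm([
  [0,-0.2,0,0,0,0,1],
  [0,-0.2,0,0,0,0,1],
  [0,0,0,0,0,0,1],
])

```text
t: 30.05
eef_pos: [0.5654, 0.0981, 0.057]
tool_rot: [-0.0, 0.993, 0.114, 0.0]
contact_force: [0.5, 0.9, -0.3]
gripper_width: 0.002
```

step_arm([
  [0,-0.2,0,0,0,0,1],
  [0,0,0,0,0,0,1],
])

```text
t: 30.25
eef_pos: [0.5651, 0.0991, 0.0569]
tool_rot: [0.0, 0.994, 0.114, 0.0]
contact_force: [0.2, -1.6, 0.3]
gripper_width: 0.0
```

```bash
python3 duo.py 18
```

```text
t 30.25 tcp stand [-0.0007  0.0315  0.0569] x-angle vs stand deg 0.19 tool z [ 0.    -0.001 -1.   ] F [ 0.2 -1.6  0.3] w 0.0
```

View pics/duo18.png

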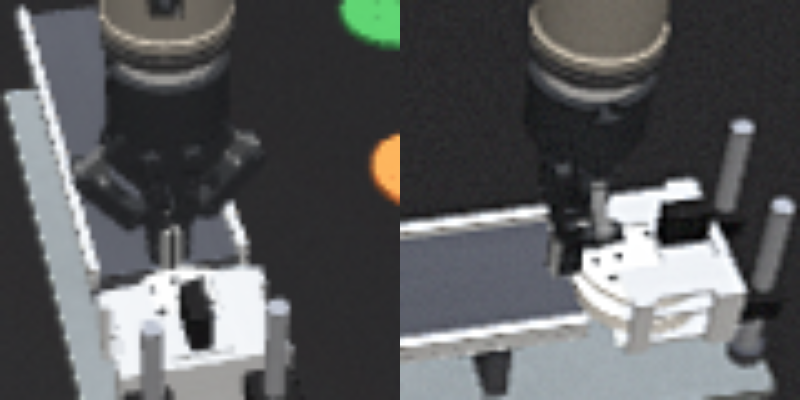

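step_arm([
  [0,-0.2,0,0,0,0,1],
  [0,-0.1,0,0,0,0,1],
  [0,0,0,0,0,0,1],
])

```text
t: 30.65
eef_pos: [0.5649, 0.0995, 0.0569]
tool_rot: [0.002, 0.994, 0.113, -0.0]
contact_force: [2.5, -8.1, 0.9]
gripper_width: -0.002
```

step_arm([
  [0,1,0,0,0,0,1],
  [0,1,-2,0,0,0,1],
  [0,0,-4,0,0,0,1],
  [0,2,-4,0,0,0,1],
  [0,3,-2,0,0,0,1],
  [0,4,0,0,0,0,1],
  [0,0,0,0,0,0,1],
  [0,0,0,0,0,0,1],
])

```text
t: 31.45
eef_pos: [0.5891, -0.0054, 0.1767]
tool_rot: [-0.0, 0.994, 0.113, -0.0]
contact_force: [-0.5, 0.5, -0.0]
gripper_width: 0.001
```

```bash
python3 duo.py 19; python3 - <<'E'
from look import *
w=snap("wrist",19);s=pickle.load(open("scene19.pkl","rb"))
for q in ["thin_disc","thick_disc","upper_home","lower_home"]:
  for c in (w,s):
    print(q,[(np.round(a["point"],1).tolist(),round(a["score"],2)) for a in bot.pinpoint(c,q)[:3]])
for n,X in [("upper",(0,.088,.069+.0127)),("lower",(0,.088,.0475+.0127))]: print(n,proj(w,W(X)).round(1),proj(s,W(X)).round(1))
print("disc back edge exp px",proj(w,W((-.0007,.043,.0855))).round(1))
E
```

```text
t 31.45 tcp stand [-0.0006 -0.0757  0.1767] x-angle vs stand deg 0.08 tool z [-0.     0.001 -1.   ] F [-0.5  0.5 -0. ] w 0.001
thin_disc [([70.9, 185.7], 0.9), ([403.6, 187.6], 0.77), ([71.1, 317.5], 0.74)]
thin_disc [([248.5, 165.0], 0.82), ([188.5, 162.6], 0.8), ([183.1, 260.3], 0.58)]
thick_disc []
thick_disc [([205.4, 203.2], 0.59), ([322.2, 195.9], 0.55)]
upper_home []
upper_home [([320.4, 188.1], 0.62)]
lower_home []
lower_home [([320.6, 190.9], 0.75)]
upper [259.1  -5.8] [324.8 187.6]
lower [258.8   3.5] [323.9 192.5]
disc back edge exp px [257.7  54.4]
```

View pics/duo19.png

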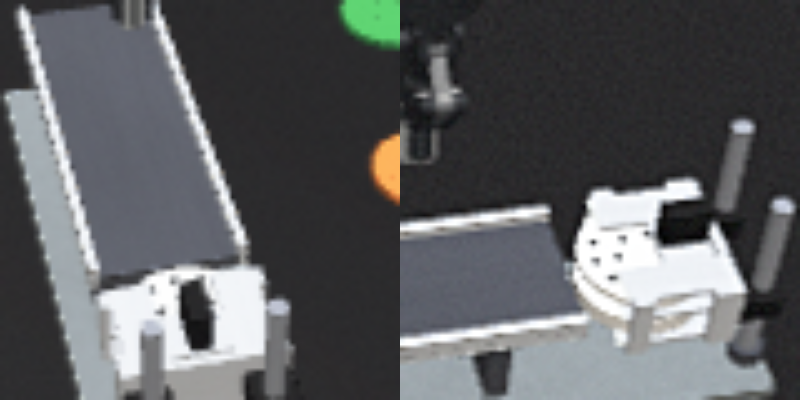

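View pics/wrist19.png

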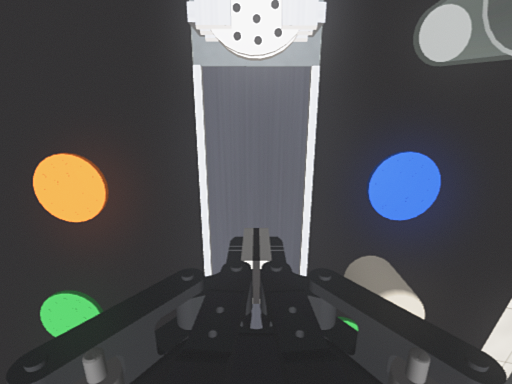

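```bash
python3 - <<'E'
from look import *
w=pickle.load(open("wrist19.pkl","rb"));s=pickle.load(open("scene19.pkl","rb"))
print("tray end px",proj(w,W((0,.035,.08))).round(1), "stand y at row57 z.0855",S(onz(w,(257,58),.0855)),"row66 z.08",S(onz(w,(257,66),.08)))
cv2.imwrite("pics/c20.png",np.hstack([cv2.resize(s["pixels"][160:210,295:345,::-1],(400,400),interpolation=2),cv2.resize(w["pixels"][0:80,217:297,::-1],(400,400),interpolation=2)]))
E
```

```text
tray end px [258.4  65.6] stand y at row57 z.0855 [-0.00129456  0.04018261  0.0855    ] row66 z.08 [-0.00123282  0.03463696  0.08      ]
```

View pics/c20.png

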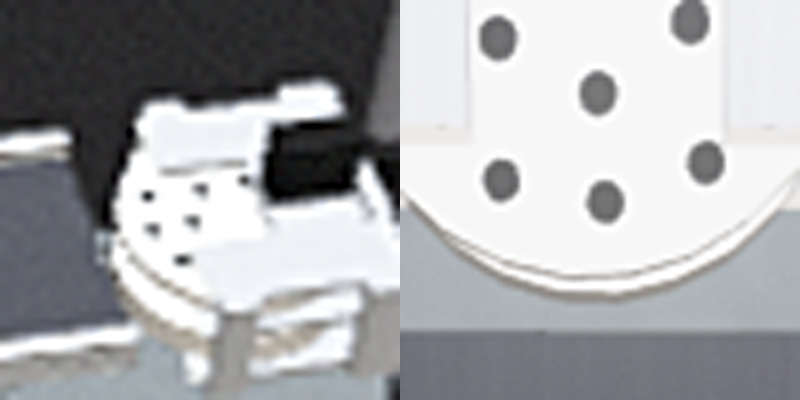

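```bash
python3 - <<'E'
from look import *
w=pickle.load(open("wrist19.pkl","rb"));print(proj(w,W((0,.043,.0677))))
print(bot.hand_in())
E
```

```text
[258.3917412  57.8354395]
the job is handed in; nothing more can be done
None
```

Both discs are in the rack, and I handed the job in at about 31.5 s of the 72 s allowed. The hand-in gives no verdict, so what follows rests on my own measurements.

**What I did**
- I gripped the rack's handle, lowered it to its bottom stop to calibrate height, and raised it to about 37 mm. I then pushed the thick plain disc into the lower slot until it met the back stop.
- I went back to the bottom stop, set the rack to about 12.7 mm, and pushed the thin perforated disc into the upper slot the same way.
- I then backed the arm clear of everything.

**Last checks**
- **Contact with the back stop:** contact force rose to about 8–10 N with the tool at stand y ≈ 31.5 mm for both discs. That matches the expected 32 mm.
- **Thin disc:** in the last wrist picture its rim sits at row 54, against 54.4 expected.
- **Thick disc:** its rim sits at row 59.4, against 57.8 expected, which is a difference of about 1–2 mm.
- **Flatness and bystanders:** both discs look flat in the pictures. I touched none of the tube rack, basket, beaker or bottle.

**What failed or disagreed**
- My first pinch missed: the fingers shut on top of the handle. The fingertips appear to sit about 24 mm behind the reported tool point. I allowed for this in the later moves.
- The trained network's handle and slot points agreed with the bottom-stop calibration of the rack height to within 3 mm. It no longer found the thin disc once it was in the rack, and its low-score points for the thick disc were not usable, so the final check relies on my own projection.

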